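# Seat the die block in the vise and load its spacer rings

## Task

The aluminium die block in the bench vise is clamped but still rides high and a little crooked above its two steel parallels: pick up the white-footed tamper and with it tap the block down, pressing on its ends, until it sits fully home and level on both parallels and neither of them can slide. After that, drop the two small steel spacer rings flat into the block's bore so that they form one column, and stand the tamper upright on the middle of its green pad again. Leave the glass beaker, the spare parallel and the big brass ring alone.

Things in the scene. Friction and masses are not known exactly. Their poses are not given: they have to be found in the camera images.
- vise: Fixed grey bench vise. Origin: centre of its underside, on the table, midway between the jaws. x: clamping direction (screw and T-bar handle reach to x = -138 mm), y: along the 100 mm jaws, z up. Base 200 x 110 x 30 mm high; the parallels stand on it. Steel jaws at x = -58 to -22 and 22 to 58 mm, tops 70 mm above the table.
- block: Aluminium die block 44 (x) x 100 (y, along the jaws) x 40 mm high, between the jaws. Origin: centre of its underside; axes as the vise's. Seated, its underside is 50 mm and its top 90 mm above the table. It starts 4.5 to 7 mm too high, tilted up to 0.04 rad about x, one end higher. Held by friction, no spring: it moves only up, down and in that tilt, and stays where left.
- end_a (a point): Spot to strike on the block's top face, 33 mm from its middle towards the vise's +y end; 90 mm above the table when seated. 8 to 12 N starts the block moving, 10 to 15 N on the high end brings it home, where it stops hard; about 20 N on each end in turn, high end first, seats and levels it.
- end_b (a point): Spot to strike on the block's top face, 33 mm from its middle towards the vise's -y end. 90 mm above the table when seated.
- bore_mouth (a point): Centre of the mouth of the round bore in the middle of the block's top face. The bore is vertical, 27 mm in diameter (1.5 mm of play all round the rings), blind, 24 mm deep.
- bore_floor (a point): Centre of the floor of that bore, 24 mm below the top face (66 mm above the table when seated). z points up along the bore.
- parallel_front: Loose dark steel parallel, 8 x 116 x 20 mm high, lying on the vise base along the jaw on the vise's -x side, under the block; its ends stick out past the block. Origin: centre of its underside; y is its length.
- parallel_back: The same parallel along the jaw on the vise's +x side.
- tamper: Loose hand tamper, 0.2 kg, 92 mm tall, standing upright on the pad: white nylon foot 30 mm diameter x 26 mm, bare aluminium stem 20 mm diameter from 26 to 80 mm, black cap of the same 20 mm diameter from 80 to 92 mm. Origin: centre of the foot's underside; z along the stem to the cap.
- pad: Fixed green pad, 100 x 100 x 4 mm, flat on the table; the tamper stands on it. Origin: centre of its underside, on the table.
- tray: Fixed blue tray plate without a rim, 120 mm (x) x 200 mm (y) x 4 mm, flat on the table; the two rings lie on it, side by side along its y axis, about 90 mm apart. Origin: centre of its underside. The pad and the tray may change sides.
- ring_1: Loose steel spacer ring, 24 mm outside diameter, 10 mm hole, 10 mm thick, 30 g, lying flat on the tray. Origin: centre of its underside; z is its axis.
- ring_2: A second ring, the same as ring_1. The rings may go in in either order.
- beaker: Glass beaker, 68 mm diameter, 90 mm tall, beyond the vise. Origin: centre of its underside. Not to be moved.
- spare_parallel: A third, spare parallel, 8 x 116 x 20 mm, on the table beyond the vise. Origin: centre of its underside. Not to be moved.
- big_ring: Brass ring 48 mm in diameter, 12 mm thick, on the table beyond the vise; it does not belong in the bore. Origin: centre of its underside. Not to be moved.

How it is judged (in metres and radians):
On the way, in this order (a step that is already met when the one before it is completed fails the run):
1. the tamper is picked up off its pad (height (world z) of tamper above 0.03 m), for 0.1 s.
2. the block is home at both ends and traps both parallels, with the tamper bearing on it (z of each of end_a, end_b in the frame of vise below 0.0915 m and contact force between block and parallel_front above 0.5 N and contact force between block and parallel_back above 0.5 N and contact force between tamper and block above 1 N).
3. both rings lie flat in the bore (horizontal distance between each of ring_1, ring_2 and bore_floor below 0.004 m and z of ring_1 in the frame of bore_floor between -0.002 and 0.0125 m and angle between each of ring_1, ring_2's own z axis and vertical below 0.1 rad and z of ring_2 in the frame of bore_floor between -0.002 and 0.0125 m), for 0.2 s.
At the end, for the whole second after the job is handed in: Block tops out under 1.5 mm above home at both ends, pressing each parallel over 0.5 N; parallels within 20 mm of mid-vise; rings flat (0.1 rad) in the bore, one on the other, within 4 mm of its axis; tamper upright on the pad within 32 mm of its centre; all at rest (all of step 3 and z of each of end_a, end_b in the frame of vise below 0.0915 m and contact force between block and parallel_front above 0.5 N and contact force between block and parallel_back above 0.5 N and y of parallel_front in the frame of vise between -0.02 and 0.02 m and y of parallel_back in the frame of vise between -0.02 and 0.02 m and horizontal distance between tamper and pad below 0.032 m and height (world z) of tamper below 0.008 m and angle between tamper's own z axis and vertical below 0.1 rad and linear speed of each of tamper, ring_1, ring_2 below 0.01 m/s); the robot touches nothing.
It fails at once if the glass beaker, the spare parallel or the big brass ring is shifted by more than 20 mm (distance of any of beaker, spare_parallel, big_ring from where it was at the start of the episode above 0.02 m).
It also fails if it takes over 72 s, if anything falls off the work surface, if the arm or the gripper's body presses on something with over 40 N, if the wrist force passes 120 N, or if a joint passes its speed limit or range.

## Robot

A 6-joint arm with a two-finger parallel gripper is mounted at the origin on the work surface. World frame = base frame: x ahead of the robot, y to its left, z up, the work surface at z = 0. Lengths are in mm, angles in rad, forces in N, time in s.
With the tool pointing down it reaches from about 250 to 775 mm from the base axis. Payload 4 kg.
Tool frame: the origin (TCP) lies midway between the tips of the shut fingers; the grasp point (between the pads) lies 19 mm behind it; z points along the fingers, x is the direction in which the jaws open and shut, and the axes are right-handed (so a half turn about z gives the same grasp; the last joint's range is limited). The gripper opens to 94 mm and grips with 3 to 60 N. Pads are 16 mm wide; open, the fingers measure 119 mm over their backs; the gripper's body (75 mm by 177 mm) begins 78 mm behind the grasp point.
Start: joints at [1.089, 0.087, 1.371, -0, 1.684, -0.103], TCP at [203.404, 511.025, 205.506] pointing down, gripper open.
Joint ranges: [-3.1, 3.1], [-0.76, 2.03], [0.27, 2.55], [-1.08, 4.22], [0.17, 2.65], [-2.57, 2.57]. Speed limits (rad/s): [2.79, 2.79, 3.14, 3.14, 3.14, 3.14].

## Interface

Orientations are given as a unit quaternion [x, y, z, w].
In Python, from rig import manip gives the robot as it stands.
- The arm moves only by the shell command python3 -m jog 'ROWS'. ROWS is JSON, a list that holds one entry, the list of rows, each a list of 7 numbers: the shift along the tool's x, y, z in mm, then the turn, a rotation vector about the tool's x, y, z in degrees, then the opening in per cent of the stroke, from 0 (shut) to 100 (fully open). A call has 1 to 8 rows; each row shifts and turns the pose as measured when the row begins, along the tool's axes as they then stand; what a row does not reach is not made up. A row lasts 1/12 s, in which the tool goes at most 41.7 mm and 7.16 degrees, less where a joint would pass 70% of its speed; a pose out of reach is approached as far as the arm can. A call is refused whole if a number of a shift passes 41.7 or a number of a turn 7.16, either way. A call with a gripper value outside its range is refused whole. The fingers move at their own pace and stop on an object; the grip force is fixed at half the most. Time passes only in rows, so rows that do not move let the fingers close. It gives the time, the measured TCP pose, the force and the opening at its end, in the units of the state.
- manip.get_state(): the state, without advancing time (a new reading comes with each control period).
- manip.grab_frame(name): name is "side" or "top"; returns a dict with "color" (480x640x3 uint8, red, green, blue), "z_map" (480x640 float32, mm along the optical axis (not along the pixel's ray), 0 where there is no reading), "vfov" (degrees; the focal length in pixels is half the picture's height over the tangent of half this angle, whatever the lens; pixels are square), "cx", "cy" (the principal point, pixels), "view" (4x4, takes a point from world to camera coordinates). Camera axes: x right, y down, z forward; pixel columns grow to the right and rows downward; lengths in mm; the calibration is good to about 2 mm. A picture is of the moment at which its call begins.
- manip.hand_in(): hands the job in, once; it reports no verdict.
The state is a dict: "time": time; "joints": joint angles; "qd": joint speeds; "effort": joint torques, N m; "tool_pos": TCP position; "orientation": TCP orientation; "contact_force": force on the tool from outside, world axes, zero at the start; "ft_torque": the same for the moment, N m; "grip_width": finger opening in mm.
Only numpy, scipy, OpenCV 4.12 (cv2) and the standard library are available. Lean on these libraries where they do the work, as an engineer would, in place of code of your own. Each camera call takes 0.05 s, during which the arm holds its last target. There are 200 camera calls.

## Working session

There is one attempt and no reset: what is moved stays moved. The work goes in short steps, Python scripts to look and compute and a shell command to move; the robot and the scene stay as the last step left them, time stands still between calls to the robot, and variables do not carry over. Pictures are saved under pics/ and viewed, about 8 in all and at most 12, crops included, and the job is handed in when it is done.

```bash
ls; mkdir -p pics; cat > h.py <<'E'
import numpy as np,cv2,json
from rig import manip
def grab(n):
    f=manip.grab_frame(n); f['f']=240/np.tan(np.radians(f['vfov'])/2); f['view']=np.array(f['view']); return f
def save(f,p,crop=None,s=1):
    im=f['color'][...,::-1]
    if crop: x0,y0,x1,y1=crop; im=im[y0:y1,x0:x1]
    cv2.imwrite('pics/'+p,cv2.resize(im,None,fx=s,fy=s,interpolation=cv2.INTER_CUBIC))
def ray(f,u,v,z):
    V=f['view'];R=V[:3,:3];c=-R.T@V[:3,3]
    d=R.T@np.array([(u-f['cx'])/f['f'],(v-f['cy'])/f['f'],1]); return c+d*(z-c[2])/d[2]
def proj(f,p):
    q=f['view'][:3,:3]@np.array(p)+f['view'][:3,3]; return q[0]/q[2]*f['f']+f['cx'],q[1]/q[2]*f['f']+f['cy']
def cloud(f):
    z=f['z_map'];v,u=np.mgrid[:480,:640];P=np.stack([(u-f['cx'])/f['f']*z,(v-f['cy'])/f['f']*z,z],-1)
    W=(P-f['view'][:3,3])@f['view'][:3,:3]; W[z==0]=np.nan; return W
E
python3 - <<'E'
from h import *
for n in('top','side'):
    f=grab(n); save(f,n+'0.png'); print(n,f['f'],f['cx'],f['cy'],np.round(f['view'],3).tolist())
print(manip.get_state())
E
```

```text
pics
top 489.35330052587045 325.6933613351845 239.76992903965504 [[0.02, -1.0, -0.014, -11.111], [-0.994, -0.018, -0.107, 579.916], [0.107, 0.016, -0.994, 951.333], [0.0, 0.0, 0.0, 1.0]]
side 513.1719175552945 320.93668804602146 241.51661751730092 [[-0.683, -0.73, -0.018, 404.416], [-0.545, 0.526, -0.654, 394.784], [0.486, -0.437, -0.757, 710.13], [0.0, 0.0, 0.0, 1.0]]
{'time': 0.1, 'joints': array([ 1.08888572e+00,  8.78893865e-02,  1.37209859e+00, -4.07652223e-06,
        1.68359384e+00, -1.03092140e-01]), 'qd': array([ 0.00036309, -0.00189849, -0.00330604, -0.00067466, -0.0002819 ,
        0.00067382]), 'effort': array([ 2.39763118e-03, -3.41252339e+01, -3.03301156e+01,  7.20449514e-02,
        3.04045086e-02, -1.03315347e-04]), 'tool_pos': array([203.17450612, 510.56638262, 204.41898915]), 'orientation': array([ 8.27593509e-01,  5.61326994e-01, -8.75231947e-04,  4.72399296e-04]), 'contact_force': array([-0.80512069, -0.35445861, -0.53280118]), 'ft_torque': array([ 0.00181787, -0.00729354,  0.02706073]), 'grip_width': 94.12201136006873}
```

View pics/top0.png

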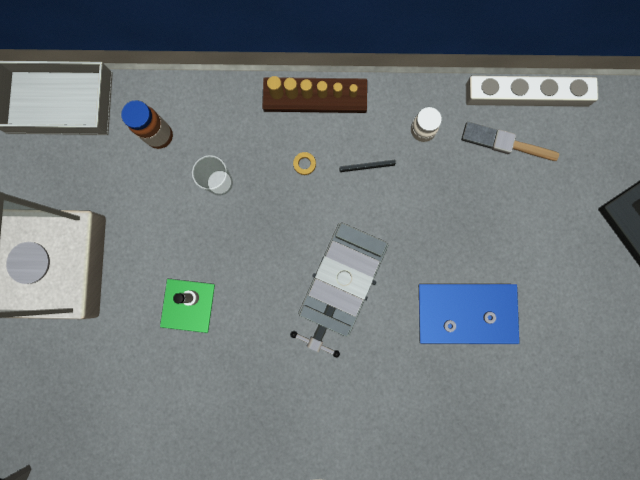

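View pics/side0.png

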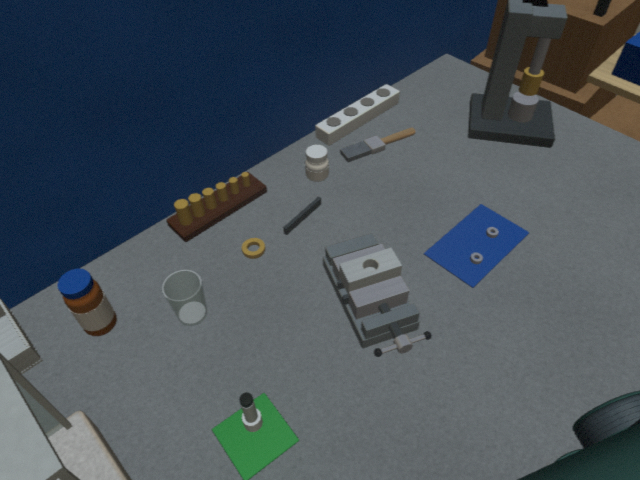

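The top view shows the tamper (white foot about (190,298)) on the green pad to the left, the vise with the block and bore at (344,277), and the rings at (450,326) and (490,317) on the blue tray to the right. The side view agrees; the beaker, brass ring and spare parallel are all beyond the vise.

```bash
cat > m.py <<'E'
from h import *
def cents(f,mask,amin=8):
    n,_,st,c=cv2.connectedComponentsWithStats(mask.astype(np.uint8)); return [(int(st[i,4]),c[i].round(1).tolist(),st[i,:4].tolist()) for i in range(1,n) if st[i,4]>=amin]
E
python3 - <<'E'
from m import *
np.set_printoptions(suppress=True,precision=1)
for n in('top','side'):
    f=grab(n); W=cloud(f); hsv=cv2.cvtColor(f['color'],cv2.COLOR_RGB2HSV);H,S,V=cv2.split(hsv)
    g=(H>50)&(H<70)&(S>120); 
    b=(H>105)&(H<125)&(S>120)&(V>100)
    v,u=np.mgrid[:480,:640]
    for nm,m in(('pad',g),('tray',b)):
        c=max(cents(f,m)); x,y,w,h=c[2]
        m2=np.zeros_like(m);m2[y:y+h,x:x+w]=m[y:y+h,x:x+w]
        cn=max(cv2.findContours(m2.astype(np.uint8),cv2.RETR_EXTERNAL,2)[0],key=cv2.contourArea)
        P=np.array([ray(f,*p[0],4)[:2] for p in cv2.convexHull(cn).astype(float)],np.float32)
        print(n,nm,cv2.minAreaRect(P))
        hull=np.zeros(m.shape,np.uint8); cv2.fillConvexPoly(hull,cv2.convexHull(cn),1); hull=cv2.erode(hull,np.ones((5,5)))
        for c in cents(f,(hull>0)&~m&(S<90)): print('  obj',c,'z7..', [ray(f,*c[1],z)[:2] for z in(4,14,30)],'cloudz',np.nanmedian(W[...,2][int(c[1][1])-3:int(c[1][1])+4,int(c[1][0])-3:int(c[1][0])+4]))
    # block top points
    Z=W[...,2]
    ok=(Z>84)&(Z<105)&(abs(W[...,1]+30)<130)&(W[...,0]>350)&(W[...,0]<600)
    c=max(cents(f,ok)); print('block',c)
    x,y,w,h=c[2]; m=np.zeros_like(ok);m[y:y+h,x:x+w]=ok[y:y+h,x:x+w]
    P=W[m]; A=np.c_[P[:,:2]-P[:,:2].mean(0),np.ones(len(P))]; co=np.linalg.lstsq(A,P[:,2],rcond=None)[0]
    print('plane',P.mean(0),np.round(co,4),cv2.minAreaRect(P[:,:2].astype(np.float32)))
    tab=W[(abs(W[...,2])<30)&(W[...,0]>300)&(W[...,0]<700)&(abs(W[...,1])<250)]; print('table z',np.median(tab[:,2]))
E
```

```text
top pad ((443.2220764160156, 280.80389404296875), (98.29175567626953, 98.43495178222656), 84.4343032836914)
  obj (285, [186.8, 297.7], [174, 290, 25, 16]) z7.. [array([458.5, 282.2]), array([458.7, 279.2]), array([459. , 274.5])] cloudz 70.22368433157618
top tray ((438.64202880859375, -290.97271728515625), (118.24592590332031, 199.07278442382812), 1.1322953701019287)
  obj (96, [489.5, 317.2], [484, 312, 12, 12]) z7.. [array([ 431.8, -333.4]), array([ 432.3, -330.2]), array([ 432.9, -325.2])] cloudz 11.78298975285005
  obj (98, [449.6, 325.5], [444, 320, 12, 12]) z7.. [array([ 413.6, -253. ]), array([ 414.2, -250.7]), array([ 415.2, -246.9])] cloudz 12.542688161259225
block (1117, [343.7, 277.3], [315, 256, 58, 43])
plane [503.6 -35.8  95.8] [-0.  -0.  95.8] ((503.6923522949219, -35.80644607543945), (100.00294494628906, 43.9610595703125), 67.03296661376953)
table z -0.14245670381126851
side pad ((441.2878112792969, 282.324951171875), (98.27338409423828, 97.93123626708984), 84.59599304199219)
  obj (429, [251.7, 418.3], [241, 403, 22, 29]) z7.. [array([464.7, 269.6]), array([460.7, 271.3]), array([454.3, 273.8])] cloudz 42.80114228322523
side tray ((436.4680480957031, -290.2919921875), (119.01339721679688, 198.83828735351562), 1.0084301233291626)
  obj (101, [492.0, 231.8], [487, 227, 12, 11]) z7.. [array([ 432.1, -336.7]), array([ 428.6, -327.5]), array([ 422.8, -312.8])] cloudz 13.334059663010603
  obj (107, [476.1, 257.8], [471, 253, 12, 11]) z7.. [array([ 413.7, -255.9]), array([ 410.3, -247.7]), array([ 405. , -234.6])] cloudz 12.488846113992988
block (1308, [369.6, 266.5], [339, 248, 63, 39])
plane [499.8 -32.8  94.6] [ 0.1 -0.1 94.6] ((501.9593505859375, -34.971012115478516), (100.95785522460938, 46.58373260498047), 67.66870880126953)
table z -0.00797094360506536
```

```bash
python3 - <<'E'
from m import *
np.set_printoptions(suppress=True,precision=4)
for n in('top','side'):
    f=grab(n); W=cloud(f); hsv=cv2.cvtColor(f['color'],cv2.COLOR_RGB2HSV);H,S,V=cv2.split(hsv)
    x0,y0,x1,y1=(165,283,210,330) if n=='top' else (220,385,290,470)
    R=np.zeros(H.shape,bool);R[y0:y1,x0:x1]=1
    wh=R&(V>170)&(S<50); bl=R&(V<50)
    for nm,m,zs in(('white',wh,(17,30)),('black',bl,(90,96))):
        for c in cents(f,m): print(n,nm,c,[ray(f,*c[1],z)[:2].round(1).tolist() for z in zs])
    q=R&(W[...,2]>10); P=W[q]
    for lo,hi in((12,32),(32,80),(80,100)):
        s=P[(P[:,2]>lo)&(P[:,2]<hi)]; print(lo,len(s),np.median(s,0) if len(s) else '',s.min(0),s.max(0))
    Z=W[...,2]
    ok=(Z>86)&(Z<108)&(abs(W[...,1]+35)<80)&(abs(W[...,0]-503)<80); P=W[ok]
    d=P[:,:2]-[503,-35.4]; yv=np.array([.39,.92]); s=d@yv; t=d@[.92,-.39]
    k=(abs(s)<46)&(abs(t)<19)&(np.hypot(s,t)>17)
    co=np.linalg.lstsq(np.c_[s[k],t[k],np.ones(k.sum())],P[k,2],rcond=None)[0]; print('plane along y, along x, z',co,k.sum())
    # bore
    if n=='top':
      save(f,'vise_t.png',(290,210,400,360),4)
    else: save(f,'vise_s.png',(310,220,440,360),4)
E
```

```text
top white (61, [190.5, 297.5], [184, 291, 12, 14]) [[459.3, 270.9], [459.5, 267.1]]
top black (80, [178.6, 297.9], [174, 294, 11, 9]) [[459.2, 272.0], [459.3, 270.2]]
12 100 [460.6371 263.488   28.6724] [446.2869 257.0846  12.2885] [474.3604 282.9421  31.9797]
32 75 [460.7144 263.8524  56.7744] [448.6368 258.9295  32.4013] [472.2726 271.9938  79.9157]
80 104 [459.277  269.8825  95.0479] [451.5994 262.3301  80.0048] [468.4231 281.2297  99.6923]
plane along y, along x, z [-0.0242  0.007  95.9247] 753
side white (49, [251.8, 420.0], [243, 411, 17, 14]) [[457.2, 273.3], [452.1, 275.4]]
side black (135, [245.9, 399.5], [240, 393, 13, 14]) [[458.2, 272.4], [455.5, 273.4]]
12 193 [449.1475 277.9205  28.423 ] [442.4024 258.2167  12.376 ] [471.0881 287.5669  31.9977]
32 182 [450.2516 276.6478  56.8219] [445.1182 262.8072  32.1736] [461.3868 286.6709  79.9762]
80 196 [455.5937 274.0671  94.8312] [447.8366 263.5918  80.4623] [467.2534 282.8992  98.0392]
plane along y, along x, z [-0.0298 -0.0042 95.9915] 670
```

Tamper at about (459,271), and the block's −y end (end_b) is the high one, with the block centre 6 mm high. Moving above the tamper.

```bash
cat > d.py <<'E'
import sys;from h import *
from scipy.spatial.transform import Rotation as Ro
# python3 d.py x y z yaw : remaining shift in tool axes, tilt-fix/yaw rotvec (deg)
def delta(x,y,z,yaw):
    s=manip.get_state();R=Ro.from_quat(s['orientation']);d=R.inv().apply(np.array([x,y,z])-s['tool_pos'])
    a=np.radians(yaw);G=Ro.from_matrix(np.array([[np.cos(a),np.sin(a),0],[np.sin(a),-np.cos(a),0],[0,0,-1]]).T)
    print('t',round(s['time'],2),'pos',s['tool_pos'].round(1),'shift',d.round(1),'rot',np.degrees((R.inv()*G).as_rotvec()).round(2),'F',s['contact_force'].round(1),'w',round(s['grip_width'],1))
if __name__=='__main__':
    for a in sys.argv[1:]: delta(*map(float,a.split(',')))
E
python3 -m jog '[[[-15,38,0,0,0,0,100],[-15,38,0,0,0,0,100],[-15,38,0,0,0,0,100],[-15,38,0,0,0,0,100],[-15,38,0,0,0,0,100],[-15,38,0,0,0,0,100],[-15,38,0,0,0,0,100],[-15,38,0,0,0,0,100]]]'
python3 d.py 459,271,39,67
```

```text
time: 0.97
tool_pos: [442.9, 287.7, 203.5]
orientation: [0.822, 0.569, -0.0, -0.002]
contact_force: [0.2, 0.2, 0.2]
grip_width: 93.9
t 0.97 pos [442.9 287.7 203.5] shift [-10.3  21.5 164.4] rot [-0.17 -0.1   2.4 ] F [0.2 0.2 0.2] w 93.9
```

```bash
python3 -m jog '[[[-5,11,0,0,0,1.2,100],[-5,10,0,0,0,1.2,100],[0,0,25,0,0,0,100],[0,0,20,0,0,0,100]]]'
python3 d.py 459,271,39,67
python3 - <<'E'
from m import *
f=grab('top');print(manip.get_state()['tool_pos']);save(f,'a.png',(130,230,270,350),4)
E
```

```text
time: 1.3
tool_pos: [469.2, 262.9, 162.0]
orientation: [0.838, 0.545, 0.005, 0.001]
contact_force: [0.2, -1.1, -0.7]
grip_width: 94.1
t 1.3 pos [469.2 262.9 162. ] shift [  2.3 -13.5 122.9] rot [ 0.42 -0.43 -0.94] F [ 0.2 -1.1 -0.7] w 94.1
[467.55193478 262.14459038 157.98480625]
```

View pics/a.png

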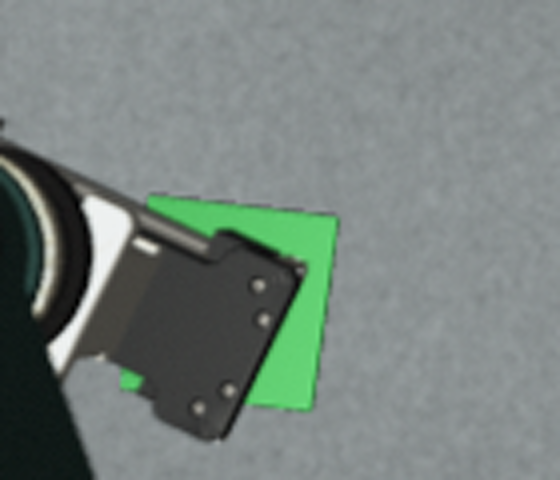

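The gripper hides the tamper from above; continue on the measured position, with a settle row.

```bash
python3 -m jog '[[[1,-6,0,0,0,-0.5,100],[1,-4,0,0,0,0,100],[0,0,15,0,0,0,100],[0,0,15,0,0,0,100],[0,0,5,0,0,0,100],[0,0,0,0,0,0,100]]]'
python3 d.py 459,271,39,67
```

```text
time: 1.85
tool_pos: [457.9, 271.2, 126.3]
orientation: [0.835, 0.55, 0.004, 0.001]
contact_force: [0.3, -0.2, 0.4]
grip_width: 93.9
t 1.85 pos [457.9 271.2 126.3] shift [-0.3  0.6 87.3] rot [ 0.31 -0.36 -0.2 ] F [ 0.3 -0.2  0.4] w 93.9
```

```bash
python3 -m jog '[[[0,0,17,0.3,-0.3,0,100],[0,0,17,0,0,0,100],[0,0,17,0,0,0,100],[0,0,17,0,0,0,100],[0,0,12,0,0,0,100],[0,0,2,0,0,0,100],[0,0,0,0,0,0,100]]]'
python3 d.py 459,271,39,67
python3 - <<'E'
from h import *
f=grab('side');save(f,'b.png',(180,330,320,470),4)
E
```

```text
time: 2.43
tool_pos: [462.8, 277.2, 53.1]
orientation: [0.833, 0.553, 0.009, 0.001]
contact_force: [-0.5, -0.0, 0.4]
grip_width: 93.8
t 2.43 pos [462.8 277.2  53.1] shift [-7.5 -1.3 13.9] rot [ 0.68 -0.86  0.08] F [-0.5 -0.   0.4] w 93.8
```

View pics/b.png

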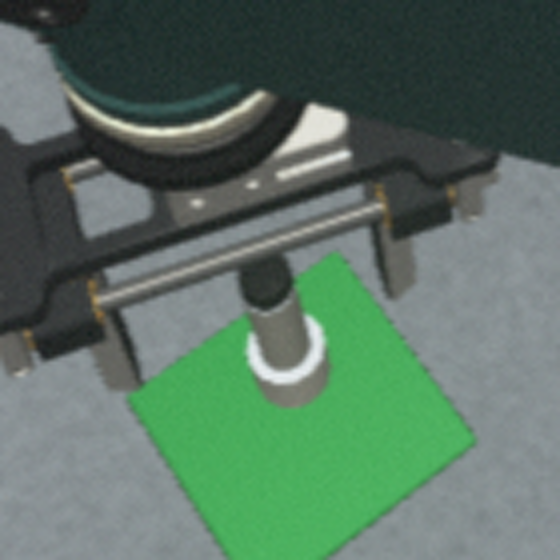

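The stem (px ~(280,320) in the crop) stands between the open fingers, a bit off centre as the numbers say. Correct, lower, then close.

```bash
python3 -m jog '[[[-7.5,-1.3,0,0.7,-0.9,0,100],[0,0,0,0,0,0,100],[0,0,8,0,0,0,100],[0,0,6,0,0,0,100],[0,0,0,0,0,0,100]]]'
python3 d.py 459,271,39,67
```

```text
time: 2.9
tool_pos: [461.5, 271.6, 43.2]
orientation: [0.833, 0.553, 0.003, 0.001]
contact_force: [-0.1, -0.9, -0.1]
grip_width: 94.0
t 2.9 pos [461.5 271.6  43.2] shift [-1.6 -2.1  4.2] rot [ 0.27 -0.25  0.08] F [-0.1 -0.9 -0.1] w 94.0
```

```bash
python3 -m jog '[[[-1.6,-2.1,4,0.3,-0.3,0,100],[0,0,0,0,0,0,100],[0,0,0,0,0,0,100]]]'
python3 d.py 459,271,39,67
python3 -m jog '[[[0,0,0,0,0,0,0],[0,0,0,0,0,0,0],[0,0,0,0,0,0,0],[0,0,0,0,0,0,0],[0,0,0,0,0,0,0],[0,0,0,0,0,0,0],[0,0,0,0,0,0,0],[0,0,0,0,0,0,0]]]'
python3 d.py 459,271,39,67
```

```text
time: 3.15
tool_pos: [458.5, 270.7, 38.2]
orientation: [0.834, 0.552, -0.001, -0.0]
contact_force: [-0.7, -0.1, -0.1]
grip_width: 93.6
t 3.15 pos [458.5 270.7  38.2] shift [ 0.5  0.4 -0.8] rot [-0.1   0.12  0.07] F [-0.7 -0.1 -0.1] w 93.6
time: 3.82
tool_pos: [458.7, 270.9, 38.6]
orientation: [0.834, 0.553, -0.001, -0.0]
contact_force: [0.1, -0.0, 0.3]
grip_width: 44.1
t 3.82 pos [458.7 270.9  38.6] shift [ 0.2  0.3 -0.4] rot [-0.08  0.09  0.08] F [ 0.1 -0.   0.3] w 44.1
```

```bash
python3 -m jog '[[[0,0,0,0,0,0,0],[0,0,0,0,0,0,0],[0,0,0,0,0,0,0],[0,0,0,0,0,0,0],[0,0,0,0,0,0,0],[0,0,0,0,0,0,0],[0,0,0,0,0,0,0]]]'
python3 -m jog '[[[0,0,-15,0,0,0,0],[0,0,-20,0,0,0,0],[0,0,-20,0,0,0,0],[0,0,-20,0,0,0,0],[0,0,-20,0,0,0,0],[0,0,-10,0,0,0,0],[0,0,0,0,0,0,0]]]'
python3 d.py 490,-66,160,67
```

```text
time: 4.4
tool_pos: [458.9, 271.2, 38.8]
orientation: [0.833, 0.553, -0.001, -0.0]
contact_force: [-0.5, 0.0, 1.3]
grip_width: 19.7
time: 4.98
tool_pos: [453.9, 268.5, 139.7]
orientation: [0.833, 0.552, -0.01, -0.001]
contact_force: [0.4, -0.6, -2.3]
grip_width: 19.5
t 4.98 pos [453.9 268.5 139.7] shift [-294.3  163.3  -18. ] rot [-0.76  0.87  0.08] F [ 0.4 -0.6 -2.3] w 19.5
```

```bash
python3 -m jog '[[[0,0,-20,-0.8,0.9,0,0],[-32,18,0,0,0,0,0],[-32,18,0,0,0,0,0],[-32,18,0,0,0,0,0],[-32,18,0,0,0,0,0],[-32,18,0,0,0,0,0],[-32,18,0,0,0,0,0],[-32,18,0,0,0,0,0]]]'
python3 d.py 490,-66,160,67
python3 -m jog '[[[-18,10,0,0,0,0,0],[-10,6,0,0,0,0,0],[0,0,0,0,0,0,0],[0,0,0,0,0,0,0]]]'
python3 d.py 490,-66,160,67
```

```text
time: 5.65
tool_pos: [479.2, 11.0, 148.0]
orientation: [0.829, 0.559, -0.005, -0.005]
contact_force: [1.4, 0.1, -2.7]
grip_width: 19.5
t 5.65 pos [479.2  11.  148. ] shift [-67.4  38.6 -12.3] rot [-0.77  0.22  1.04] F [ 1.4  0.1 -2.7] w 19.5
time: 5.98
tool_pos: [480.1, -30.0, 140.5]
orientation: [0.832, 0.554, -0.011, -0.007]
contact_force: [0.0, -0.0, -2.1]
grip_width: 19.3
t 5.98 pos [480.1 -30.  140.5] shift [-29.6  22.5 -19.8] rot [-1.35  0.56  0.36] F [ 0.  -0.  -2.1] w 19.3
```

```bash
python3 -m jog '[[[-6,4,-15,-0.7,0.3,0.2,0],[-12,9,-6,-0.6,0.3,0,0],[-10,8,0,0,0,0,0],[0,0,0,0,0,0,0],[0,0,0,0,0,0,0]]]'
python3 d.py 490,-66,145,67
```

```text
time: 6.4
tool_pos: [488.5, -61.5, 161.8]
orientation: [0.832, 0.556, 0.0, -0.002]
contact_force: [-0.5, 0.3, -2.4]
grip_width: 19.6
t 6.4 pos [488.5 -61.5 161.8] shift [-3.6  3.2 16.8] rot [-0.19 -0.14  0.49] F [-0.5  0.3 -2.4] w 19.6
```

```bash
python3 -m jog '[[[-3.6,3.2,0,-0.2,-0.1,0.4,0],[0,0,8,0,0,0,0],[0,0,8,0,0,0,0],[0,0,0,0,0,0,0],[0,0,0,0,0,0,0]]]'
python3 d.py 490,-66,132,67
python3 - <<'E'
from h import *
f=grab('side');save(f,'c.png',(310,200,450,340),4)
E
```

```text
time: 6.82
tool_pos: [489.8, -63.8, 143.6]
orientation: [0.833, 0.554, 0.0, -0.001]
contact_force: [0.7, -0.4, -2.5]
grip_width: 19.4
t 6.82 pos [489.8 -63.8 143.6] shift [-2.   1.1 11.6] rot [-0.08 -0.09  0.22] F [ 0.7 -0.4 -2.5] w 19.4
```

View pics/c.png

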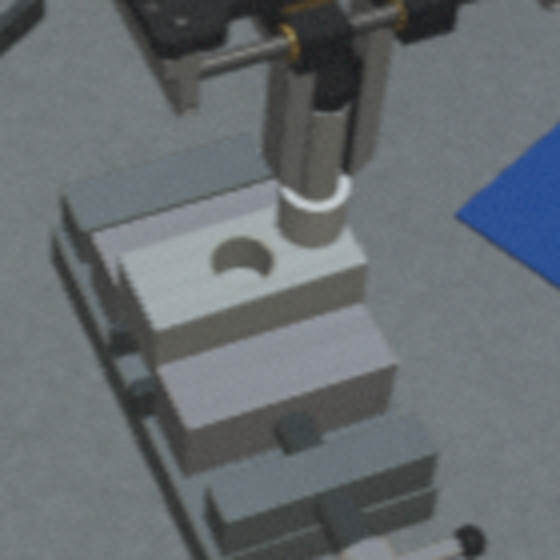

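The foot hangs just above the −y end of the block (crop px (312,235)), clear of the bore at (243,258). Press in small steps, watching the force.

```bash
python3 -m jog '[[[-1.5,1,4,0,0,0.2,0],[0,0,3,0,0,0,0],[0,0,2,0,0,0,0],[0,0,2,0,0,0,0]]]'
python3 -m jog '[[[0,0,2,0,0,0,0]]]'
python3 -m jog '[[[0,0,2,0,0,0,0]]]'
python3 -m jog '[[[0,0,2,0,0,0,0]]]'
```

```text
time: 7.2
tool_pos: [490.1, -65.4, 131.8]
orientation: [0.834, 0.552, 0.0, -0.001]
contact_force: [-1.6, -0.1, 6.8]
grip_width: 19.4
time: 7.28
tool_pos: [490.2, -65.4, 131.2]
orientation: [0.834, 0.552, 0.0, -0.001]
contact_force: [-3.4, 1.1, 9.2]
grip_width: 19.5
time: 7.37
tool_pos: [490.2, -65.4, 131.0]
orientation: [0.834, 0.552, 0.001, -0.001]
contact_force: [-3.6, 0.4, 5.8]
grip_width: 19.4
time: 7.45
tool_pos: [490.2, -65.4, 131.0]
orientation: [0.834, 0.552, 0.001, -0.0]
contact_force: [-3.7, 1.6, 6.8]
grip_width: 20.0
```

```bash
python3 -m jog '[[[0,0,4,0,0,0,0]]]'
python3 -m jog '[[[0,0,4,0,0,0,0]]]'
python3 -m jog '[[[0,0,4,0,0,0,0]]]'
python3 -m jog '[[[0,0,4,0,0,0,0]]]'
```

```text
time: 7.53
tool_pos: [490.2, -65.4, 129.6]
orientation: [0.834, 0.552, 0.001, 0.0]
contact_force: [-3.9, 0.2, 7.7]
grip_width: 19.5
time: 7.62
tool_pos: [490.1, -65.4, 127.9]
orientation: [0.834, 0.552, 0.002, 0.001]
contact_force: [-4.2, 0.8, 7.3]
grip_width: 19.6
time: 7.7
tool_pos: [490.0, -65.5, 126.3]
orientation: [0.834, 0.552, 0.002, 0.001]
contact_force: [-4.4, 0.7, 7.2]
grip_width: 19.9
time: 7.78
tool_pos: [489.9, -65.7, 124.8]
orientation: [0.834, 0.552, 0.002, 0.002]
contact_force: [-5.0, 0.1, 10.1]
grip_width: 19.6
```

```bash
python3 -m jog '[[[0,0,4,0,0,0,0]]]'
python3 -m jog '[[[0,0,4,0,0,0,0]]]'
python3 -m jog '[[[0,0,6,0,0,0,0]]]'
python3 -m jog '[[[0,0,6,0,0,0,0]]]'; python3 d.py 490,-66,125,67
```

```text
time: 7.87
tool_pos: [490.0, -65.9, 124.7]
orientation: [0.834, 0.552, 0.002, 0.003]
contact_force: [-7.1, 2.8, 19.3]
grip_width: 19.4
time: 7.95
tool_pos: [489.9, -65.8, 124.7]
orientation: [0.834, 0.552, 0.003, 0.003]
contact_force: [-6.4, 2.1, 14.5]
grip_width: 19.3
time: 8.03
tool_pos: [490.9, -66.2, 124.5]
orientation: [0.834, 0.552, 0.004, 0.005]
contact_force: [-7.8, 1.1, 26.0]
grip_width: 19.6
time: 8.12
tool_pos: [491.7, -66.5, 124.5]
orientation: [0.834, 0.552, 0.005, 0.007]
contact_force: [-8.7, 1.7, 20.6]
grip_width: 19.7
t 8.12 pos [491.7 -66.5 124.5] shift [-0.2 -1.7 -0.5] rot [ 0.99 -0.09  0.04] F [-8.7  1.7 20.6] w 19.7
```

End_b stops hard. Now end_a.

```bash
python3 -m jog '[[[0,0,-8,0,0,0,0],[0,0,-12,1,0,0,0],[0,0,0,0,0,0,0]]]'
python3 d.py 516,-5,145,67
```

```text
time: 8.37
tool_pos: [492.1, -66.6, 148.8]
orientation: [0.834, 0.552, 0.002, 0.001]
contact_force: [1.1, -0.9, -2.5]
grip_width: 19.5
t 8.37 pos [492.1 -66.6 148.8] shift [66.  -2.1  3.9] rot [ 0.29 -0.14  0.05] F [ 1.1 -0.9 -2.5] w 19.5
```

```bash
python3 -m jog '[[[15,0,-2,0.3,-0.1,0,0],[25,-1,0,0,0,0,0],[15,-1,0,0,0,0,0],[6,0,0,0,0,0,0],[0,0,0,0,0,0,0],[0,0,0,0,0,0,0]]]'
python3 d.py 516,-5,135,67
```

```text
time: 8.87
tool_pos: [515.1, -9.1, 148.3]
orientation: [0.834, 0.551, -0.0, 0.001]
contact_force: [0.5, -0.1, -2.0]
grip_width: 19.8
t 8.87 pos [515.1  -9.1 148.3] shift [ 4.1 -0.8 13.3] rot [ 0.05  0.04 -0.1 ] F [ 0.5 -0.1 -2. ] w 19.8
```

```bash
python3 -m jog '[[[4,-0.8,4,0,0,0,0],[0,0,6,0,0,0,0],[0,0,4,0,0,0,0],[0,0,3,0,0,0,0],[0,0,3,0,0,0,0]]]'
python3 -m jog '[[[0,0,3,0,0,0,0]]]'
python3 -m jog '[[[0,0,4,0,0,0,0]]]'
python3 -m jog '[[[0,0,4,0,0,0,0]]]'
python3 -m jog '[[[0,0,4,0,0,0,0]]]'; python3 d.py 516,-5,125,67
```

```text
time: 9.28
tool_pos: [514.9, -7.4, 125.3]
orientation: [0.835, 0.55, -0.001, 0.001]
contact_force: [-0.3, -0.2, -3.1]
grip_width: 19.5
time: 9.37
tool_pos: [515.0, -7.5, 124.5]
orientation: [0.835, 0.55, -0.001, 0.001]
contact_force: [-6.1, 2.3, 22.2]
grip_width: 19.2
time: 9.45
tool_pos: [515.0, -7.5, 124.5]
orientation: [0.835, 0.55, 0.0, 0.001]
contact_force: [-9.2, 2.4, 21.3]
grip_width: 19.8
time: 9.53
tool_pos: [514.9, -7.5, 124.6]
orientation: [0.835, 0.55, 0.001, 0.002]
contact_force: [-7.1, 0.1, 13.1]
grip_width: 19.4
time: 9.62
tool_pos: [514.8, -7.5, 124.6]
orientation: [0.836, 0.549, 0.002, 0.002]
contact_force: [-6.6, 2.0, 12.9]
grip_width: 19.5
t 9.62 pos [514.8  -7.5 124.6] shift [ 2.8  0.1 -0.4] rot [ 0.3  -0.03 -0.34] F [-6.6  2.  12.9] w 19.5
```

```bash
python3 -m jog '[[[0,0,6,0,0,0,0]]]'
python3 -m jog '[[[0,0,6,0,0,0,0]]]'
python3 -m jog '[[[0,0,-8,0,0,0,0],[0,0,-12,0.5,0,-0.3,0],[-15,0,0,0,0,0,0],[-25,0,0,0,0,0,0],[-15,0,0,0,0,0,0],[-4,0,0,0,0,0,0],[0,0,0,0,0,0,0]]]'
python3 d.py 490,-66,125,67
```

```text
time: 9.7
tool_pos: [515.0, -7.5, 124.5]
orientation: [0.836, 0.549, 0.003, 0.003]
contact_force: [-12.4, 1.7, 27.3]
grip_width: 19.7
time: 9.78
tool_pos: [514.9, -7.5, 124.5]
orientation: [0.836, 0.549, 0.004, 0.004]
contact_force: [-10.7, 2.0, 21.8]
grip_width: 19.5
time: 10.37
tool_pos: [491.8, -64.4, 149.6]
orientation: [0.834, 0.552, 0.004, 0.003]
contact_force: [0.1, 0.6, -2.2]
grip_width: 19.5
t 10.37 pos [491.8 -64.4 149.6] shift [-2.3 -1.2 24.6] rot [ 0.54 -0.24 -0.02] F [ 0.1  0.6 -2.2] w 19.5
```

```bash
python3 -m jog '[[[-2,-1,6,0.5,-0.2,0,0],[0,0,6,0,0,0,0],[0,0,5,0,0,0,0],[0,0,3,0,0,0,0],[0,0,3,0,0,0,0],[0,0,4,0,0,0,0]]]'
python3 -m jog '[[[0,0,5,0,0,0,0]]]'
python3 -m jog '[[[0,0,5,0,0,0,0]]]'
python3 -m jog '[[[0,0,5,0,0,0,0]]]'
```

```text
time: 10.87
tool_pos: [491.1, -63.9, 124.5]
orientation: [0.833, 0.553, 0.001, 0.0]
contact_force: [-11.6, 0.1, 32.5]
grip_width: 19.6
time: 10.95
tool_pos: [491.0, -63.9, 124.5]
orientation: [0.833, 0.553, 0.001, 0.001]
contact_force: [-10.7, 2.1, 23.4]
grip_width: 19.3
time: 11.03
tool_pos: [490.9, -63.8, 124.6]
orientation: [0.833, 0.553, 0.001, 0.002]
contact_force: [-8.6, 0.1, 18.1]
grip_width: 19.4
time: 11.12
tool_pos: [490.9, -63.8, 124.6]
orientation: [0.833, 0.554, 0.001, 0.003]
contact_force: [-9.0, 1.3, 18.4]
grip_width: 19.4
```

Both ends stop at the same height (124.5). Lift, go back toward the pad and check the block from the cameras.

```bash
python3 -m jog '[[[0,0,-10,0,0,0,0],[0,0,-20,0.4,0,0,0],[0,0,-20,0,0,0,0],[15,-8,0,0,0,0,0],[30,-17,0,0,0,0,0],[33,-18,0,0,0,0,0],[33,-18,0,0,0,0,0],[33,-18,0,0,0,0,0]]]'
python3 d.py 442,281,160,67
```

```text
time: 11.78
tool_pos: [475.5, 101.3, 177.6]
orientation: [0.835, 0.55, 0.0, 0.003]
contact_force: [1.5, 0.6, -2.7]
grip_width: 19.7
t 11.78 pos [475.5 101.3 177.6] shift [ 151.8 -101.9   16.7] rot [ 0.29  0.15 -0.32] F [ 1.5  0.6 -2.7] w 19.7
```

```bash
python3 -m jog '[[[33,-22,0,0.3,0,-0.3,0],[33,-22,0,0,0,0,0],[30,-20,0,0,0,0,0],[15,-10,0,0,0,0,0],[8,-5,0,0,0,0,0],[0,0,0,0,0,0,0],[0,0,0,0,0,0,0]]]'
python3 d.py 442,281,60,67
cat > blk.py <<'E'
from m import *
np.set_printoptions(suppress=True,precision=4)
for n in('top','side'):
    f=grab(n); W=cloud(f); Z=W[...,2]
    ok=(Z>80)&(Z<108)&(abs(W[...,1]+35)<80)&(abs(W[...,0]-503)<80); P=W[ok]
    d=P[:,:2]-[503,-35.4]; s=d@[.39,.92]; t=d@[.92,-.39]
    k=(abs(s)<46)&(abs(t)<19)&(np.hypot(s,t)>17)
    print(n,'slope y,x,z',np.linalg.lstsq(np.c_[s[k],t[k],np.ones(k.sum())],P[k,2],rcond=None)[0],k.sum(),'rect',cv2.minAreaRect(P[:,:2].astype(np.float32)))
    # bore: pixels well below top near centre
    for zt in (90,): print('bore',[ (int(u),int(v)) for u,v in [proj(f,[503,-35.4,90])]])
    save(f,'bore_%s.png'%n,tuple(int(x) for x in (proj(f,[503,-35,90])[0]-50,proj(f,[503,-35,90])[1]-50,proj(f,[503,-35,90])[0]+50,proj(f,[503,-35,90])[1]+50)),5)
E
python3 blk.py
```

```text
time: 12.37
tool_pos: [443.3, 259.2, 174.0]
orientation: [0.829, 0.559, -0.002, -0.002]
contact_force: [0.6, -0.2, -2.2]
grip_width: 19.5
t 12.37 pos [443.3 259.2 174. ] shift [ 19.8  -8.8 114.1] rot [-0.26  0.04  0.91] F [ 0.6 -0.2 -2.2] w 19.5
top slope y,x,z [-0.0003  0.0058 89.6041] 738 rect ((503.5530700683594, -36.19820785522461), (99.8527603149414, 44.06707763671875), 67.07039642333984)
bore [(343, 277)]
side slope y,x,z [0. 0. 0.] 0 rect ((0.0, 0.0), (0.0, 0.0), 0.0)
bore [(369, 266)]
```

Block is level (slope 0.000), top at 89.6. Set the tamper back on the pad.

```bash
python3 -m jog '[[[10,-4,10,0,0,0.5,0],[10,-4,20,0,0,0.4,0],[0,0,25,0,0,0,0],[0,0,20,0,0,0,0],[0,0,8,0,0,0,0],[0,0,0,0,0,0,0],[0,0,0,0,0,0,0]]]'
python3 d.py 442,281,39,67
```

```text
time: 13.05
tool_pos: [448.8, 273.3, 90.8]
orientation: [0.838, 0.545, 0.001, 0.0]
contact_force: [-0.2, -0.3, -2.6]
grip_width: 20.0
t 13.05 pos [448.8 273.3  90.8] shift [ 4.2 -9.4 51.8] rot [ 0.1  -0.08 -0.89] F [-0.2 -0.3 -2.6] w 20.0
```

```bash
python3 -m jog '[[[4,-9,0,0,0,-0.6,0],[0,0,12,0,0,0,0],[0,0,16,0,0,0,0],[0,0,12,0,0,0,0],[0,0,2,0,0,0,0],[0,0,0,0,0,0,0]]]'
python3 d.py 442,281,38.7,67
```

```text
time: 13.55
tool_pos: [446.4, 282.9, 53.4]
orientation: [0.835, 0.55, 0.008, 0.001]
contact_force: [-1.0, 0.0, -1.7]
grip_width: 19.8
t 13.55 pos [446.4 282.9  53.4] shift [-3.6 -3.4 14.6] rot [ 0.63 -0.68 -0.31] F [-1.   0.  -1.7] w 19.8
```

```bash
python3 -m jog '[[[-3,-3,4,0.6,-0.7,-0.2,0],[0,0,4,0,0,0,0],[0,0,3,0,0,0,0],[0,0,0,0,0,0,0],[0,0,0,0,0,0,0]]]'
python3 d.py 442,281,38.7,67
```

```text
time: 13.97
tool_pos: [443.8, 282.3, 44.1]
orientation: [0.834, 0.552, 0.002, 0.001]
contact_force: [-0.0, 0.6, -2.1]
grip_width: 19.7
t 13.97 pos [443.8 282.3  44.1] shift [-1.9 -1.1  5.4] rot [ 0.17 -0.14 -0.05] F [-0.   0.6 -2.1] w 19.7
```

```bash
python3 -m jog '[[[0,0,2,0.2,-0.1,0,0],[0,0,2,0,0,0,0],[0,0,1,0,0,0,0],[0,0,1,0,0,0,0]]]'
python3 -m jog '[[[0,0,0.7,0,0,0,0]]]'
python3 d.py 442,281,38.7,67
```

```text
time: 14.3
tool_pos: [444.6, 282.7, 38.7]
orientation: [0.834, 0.552, 0.001, -0.0]
contact_force: [-1.1, -0.4, 4.9]
grip_width: 19.6
time: 14.38
tool_pos: [444.6, 282.8, 38.7]
orientation: [0.834, 0.552, 0.001, -0.0]
contact_force: [-2.5, -2.5, 4.5]
grip_width: 19.8
t 14.38 pos [444.6 282.8  38.7] shift [-2.6 -1.7  0. ] rot [ 0.03 -0.13 -0.05] F [-2.5 -2.5  4.5] w 19.8
```

```bash
python3 -m jog '[[[0,0,-0.5,0,0,0,70],[0,0,0,0,0,0,70],[0,0,0,0,0,0,70],[0,0,0,0,0,0,70],[0,0,0,0,0,0,70],[0,0,0,0,0,0,70],[0,0,0,0,0,0,70],[0,0,-8,0,0,0,70]]]'
python3 -m jog '[[[0,0,-15,0,0,0,70],[0,0,-25,0,0,0,70],[0,0,-30,0,0,0,50],[0,0,-30,0,0,0,50],[0,0,-20,0,0,0,50],[0,0,0,0,0,0,50]]]'
python3 d.py 414,-251,100,67 432,-331,100,67 503,-36,150,67
```

```text
time: 15.05
tool_pos: [445.6, 283.1, 48.1]
orientation: [0.834, 0.552, 0.002, -0.0]
contact_force: [0.4, 0.3, -0.8]
grip_width: 65.4
time: 15.55
tool_pos: [444.0, 282.2, 174.9]
orientation: [0.834, 0.552, 0.001, -0.0]
contact_force: [-0.0, 0.2, 1.0]
grip_width: 47.3
t 15.55 pos [444.  282.2 174.9] shift [-502.6  181.2   73.9] rot [ 0.03 -0.13 -0.05] F [-0.   0.2  1. ] w 47.3
t 15.55 pos [444.  282.2 174.9] shift [-569.1  229.1   73.8] rot [ 0.03 -0.13 -0.05] F [-0.   0.2  1. ] w 47.3
t 15.55 pos [444.  282.2 174.9] shift [-269.8  178.9   24.4] rot [ 0.03 -0.13 -0.05] F [-0.   0.2  1. ] w 47.3
```

Tamper released. Now fly over to ring_1 near (413,−250).

```bash
python3 -m jog '[[[-20,7,0,0,0,0,50],[-36,13,0,0,0,0,50],[-38,14,0,0,0,0,50],[-38,14,0,0,0,0,50],[-38,14,0,0,0,0,50],[-38,14,0,0,0,0,50],[-38,14,0,0,0,0,50],[-38,14,0,0,0,0,50]]]'
python3 d.py 413,-250,100,67
```

```text
time: 16.22
tool_pos: [427.7, -22.1, 169.3]
orientation: [0.829, 0.559, 0.003, -0.002]
contact_force: [0.4, -1.2, -0.0]
grip_width: 46.7
t 16.22 pos [427.7 -22.1 169.3] shift [-217.2   72.    67.7] rot [-0.05 -0.39  0.94] F [ 0.4 -1.2 -0. ] w 46.7
```

```bash
python3 - <<'E'
from m import *
f=grab('side');W=cloud(f);g=(W[...,2]>50)
for n in('side','top'):
    f=grab(n);save(f,'t_%s.png'%n,(150,260,300,470) if n=='side' else (140,240,260,340),3)
E
```

```text
(no output)
```

View pics/t_side.png

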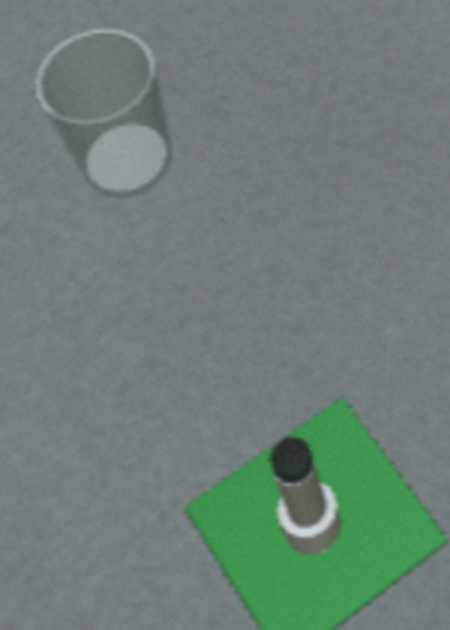

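The tamper stands upright in the middle of the pad (crop px (310,530)), beaker untouched. On to ring_1.

```bash
python3 -m jog '[[[-36,13,0,0,0,0.5,50],[-36,13,0,0,0,0.4,50],[-36,13,0,0,0,0,50],[-36,12,0,0,0,0,50],[-28,8,0,0,0,0,50],[-14,5,0,0,0,0,50],[0,0,0,0,0,0,50],[0,0,0,0,0,0,50]]]'
python3 d.py 413,-250,60,67
```

```text
time: 17.03
tool_pos: [417.2, -214.2, 161.1]
orientation: [0.83, 0.557, 0.004, -0.008]
contact_force: [-0.2, 1.2, -0.6]
grip_width: 46.8
t 17.03 pos [ 417.2 -214.2  161.1] shift [-36.3  10.5 100.5] rot [-0.5  -0.88  0.77] F [-0.2  1.2 -0.6] w 46.8
```

```bash
python3 -m jog '[[[-14,4,15,-0.5,-0.8,0.7,50],[-20,6,20,0,0,0,50],[-3,0,25,0,0,0,50],[0,0,25,0,0,0,50],[0,0,12,0,0,0,50],[0,0,0,0,0,0,50],[0,0,0,0,0,0,50]]]'
python3 d.py 413,-250,30,67
python3 - <<'E'
from m import *
f=grab('side'); s=manip.get_state()
u,v=proj(f,[413,-250,14]);save(f,'r1.png',(int(u)-50,int(v)-50,int(u)+50,int(v)+50),5);print(u,v)
E
```

```text
time: 17.62
tool_pos: [418.3, -239.0, 60.4]
orientation: [0.828, 0.56, 0.003, -0.001]
contact_force: [-0.5, -0.3, 1.3]
grip_width: 47.0
t 17.62 pos [ 418.3 -239.    60.4] shift [-12.4  -0.9  30.3] rot [ 0.15 -0.38  1.11] F [-0.5 -0.3  1.3] w 47.0
475.6761183887394 256.40821894999283
```

View pics/r1.png

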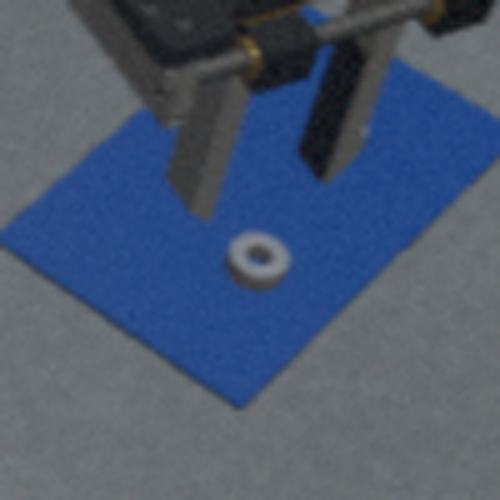

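The ring top sits at crop px (259,255), within about 1 px of the prediction; fingers still 12 mm short in tool x. Correct and lower.

```bash
python3 -m jog '[[[-6,0,4,0.1,-0.4,1,50],[-6,-1,4,0,0,0,50],[0,0,6,0,0,0,50],[0,0,0,0,0,0,50],[0,0,0,0,0,0,50]]]'
python3 d.py 413,-250,10,67
```

```text
time: 18.08
tool_pos: [415.8, -250.6, 50.0]
orientation: [0.833, 0.553, 0.001, 0.005]
contact_force: [-0.4, 0.1, -0.2]
grip_width: 46.6
t 18.08 pos [ 415.8 -250.6   50. ] shift [-0.4 -3.2 39.9] rot [0.54 0.16 0.21] F [-0.4  0.1 -0.2] w 46.6
```

```bash
python3 -m jog '[[[0,-3,8,0.5,0.2,0.2,50],[0,0,12,0,0,0,50],[0,0,8,0,0,0,50],[0,0,4,0,0,0,50],[0,0,0,0,0,0,50],[0,0,0,0,0,0,50]]]'
python3 d.py 413,-250,10,67
```

```text
time: 18.58
tool_pos: [412.9, -250.4, 16.3]
orientation: [0.835, 0.551, 0.001, 0.0]
contact_force: [0.4, -0.7, 0.2]
grip_width: 46.7
t 18.58 pos [ 412.9 -250.4   16.3] shift [ 0.4 -0.   6.3] rot [ 0.05 -0.05 -0.13] F [ 0.4 -0.7  0.2] w 46.7
```

```bash
python3 -m jog '[[[0,0,4,0,0,0,50],[0,0,2,0,0,0,50],[0,0,0,0,0,0,50]]]'
python3 d.py 413,-250,10,67
python3 -m jog '[[[0,0,0,0,0,0,0],[0,0,0,0,0,0,0],[0,0,0,0,0,0,0],[0,0,0,0,0,0,0],[0,0,0,0,0,0,0],[0,0,0,0,0,0,0],[0,0,0,0,0,0,0]]]'
python3 d.py 413,-250,10,67
```

```text
time: 18.83
tool_pos: [413.3, -250.7, 10.5]
orientation: [0.835, 0.551, 0.001, 0.001]
contact_force: [0.2, -0.1, -0.7]
grip_width: 47.2
t 18.83 pos [ 413.3 -250.7   10.5] shift [ 0.5 -0.6  0.5] rot [ 0.12 -0.04 -0.13] F [ 0.2 -0.1 -0.7] w 47.2
time: 19.42
tool_pos: [414.0, -251.1, 11.4]
orientation: [0.834, 0.551, 0.001, 0.002]
contact_force: [0.7, 0.0, -1.0]
grip_width: 22.0
t 19.42 pos [ 414.  -251.1   11.4] shift [ 0.6 -1.4  1.4] rot [ 0.23 -0.01 -0.12] F [ 0.7  0.  -1. ] w 22.0
```

```bash
python3 -m jog '[[[0,0,0,0,0,0,0],[0,0,0,0,0,0,0],[0,0,0,0,0,0,0]]]'
python3 - <<'E'
from m import *
f=grab('side')
u,v=proj(f,[413,-250,14]);save(f,'r1b.png',(int(u)-50,int(v)-50,int(u)+50,int(v)+50),5)
E
```

```text
time: 19.67
tool_pos: [414.0, -251.1, 11.5]
orientation: [0.834, 0.551, 0.001, 0.002]
contact_force: [0.2, 0.2, -1.0]
grip_width: 21.8
```

View pics/r1b.png

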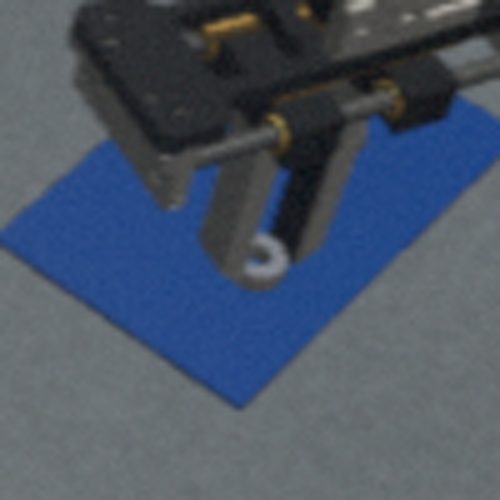

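The ring is between the fingers but seems to sit toward the front edge of the pads (ring centre crop px (263,257), pad middle about (250,247)), and the width 21.8 is below 24. Check numerically.

```bash
python3 - <<'E'
from m import *
np.set_printoptions(suppress=True,precision=1)
s=manip.get_state();t=s['tool_pos'];a=np.radians(67);ex=np.array([np.cos(a),np.sin(a)]);ey=np.array([np.sin(a),-np.cos(a)])
for n in('side','top'):
    f=grab(n);W=cloud(f);d=W[...,:2]-t[:2];x=d@ex;y=d@ey;Z=W[...,2]
    for lo,hi in((11,17),(18,30),(30,50)):
        k=(abs(x)<60)&(abs(y)<40)&(Z>lo)&(Z<hi)
        if k.sum(): print(n,lo,k.sum(),'x',np.percentile(x[k],[2,50,98]),'y',np.percentile(y[k],[2,50,98]))
    hsv=cv2.cvtColor(f['color'],cv2.COLOR_RGB2HSV)
    m=(hsv[...,1]<60)&(hsv[...,2]>120)&(abs(x)<25)&(abs(y)<25)&(Z>8)&(Z<18)
    print([ (c[0],c[1],ray(f,*c[1],14)[:2],(ray(f,*c[1],14)[:2]-t[:2])@np.c_[ex,ey]) for c in cents(f,m,5)])
E
```

```text
side 11 69 x [-13.4  -4.5  15.5] y [-12.8  -6.5   7.1]
side 18 77 x [-20.4  -9.8  24.1] y [-10.7  -6.3   7.9]
side 30 157 x [-20.9  -8.9  24.6] y [-11.   -6.3   7.8]
[(31, [478.2, 257.2], array([ 408.4, -251.9]), array([-2.9, -4.8]))]
top 18 11 x [19.  23.2 23.8] y [-8.1 -1.8  8.4]
top 30 23 x [23.  23.6 23.9] y [-7.3  1.   9.5]
[]
```

The fingers are centred (y −8..8), but the tips rode up 1 mm and the overlap is small; reopen, go 3 mm deeper and regrip.

```bash
python3 -m jog '[[[0,0,0,0,0,0,40],[0,0,0,0,0,0,40],[-0.5,-1,2,0.2,0,0,40],[0,0,1.5,0,0,0,40],[0,0,0,0,0,0,40]]]'
python3 d.py 413,-251,8,67
```

```text
time: 20.23
tool_pos: [413.0, -251.3, 7.9]
orientation: [0.834, 0.551, 0.0, 0.0]
contact_force: [0.3, 0.6, -1.0]
grip_width: 37.7
t 20.23 pos [ 413.  -251.3    7.9] shift [ 0.3 -0.1 -0.1] rot [ 0.04  0.   -0.12] F [ 0.3  0.6 -1. ] w 37.7
```

```bash
python3 -m jog '[[[0,0,0,0,0,0,0],[0,0,0,0,0,0,0],[0,0,0,0,0,0,0],[0,0,0,0,0,0,0],[0,0,0,0,0,0,0],[0,0,0,0,0,0,0],[0,0,0,0,0,0,0]]]'
python3 d.py 413,-250,10,67
python3 -m jog '[[[0,0,-10,0,0,0,0],[0,0,-20,0,0,0,0],[0,0,-25,0,0,0,0],[0,0,-25,0,0,0,0],[0,0,-20,0,0,0,0],[0,0,0,0,0,0,0]]]'
python3 d.py 503,-36,130,67
```

```text
time: 20.82
tool_pos: [412.8, -251.2, 7.6]
orientation: [0.834, 0.551, 0.0, 0.0]
contact_force: [0.6, 0.2, -0.3]
grip_width: 22.4
t 20.82 pos [ 412.8 -251.2    7.6] shift [ 1.2 -0.3 -2.4] rot [ 0.01 -0.01 -0.12] F [ 0.6  0.2 -0.3] w 22.4
time: 21.32
tool_pos: [411.3, -250.0, 112.6]
orientation: [0.834, 0.551, -0.001, -0.002]
contact_force: [0.4, -0.1, -0.4]
grip_width: 22.7
t 21.32 pos [ 411.3 -250.   112.6] shift [ 2.329e+02  2.000e-01 -1.710e+01] rot [-0.26 -0.08 -0.12] F [ 0.4 -0.1 -0.4] w 22.7
```

```bash
python3 -m jog '[[[10,0,-20,-0.3,0,0,0],[35,0,-8,0,0,0,0],[38,0,0,0,0,0,0],[38,0,0,0,0,0,0],[38,0,0,0,0,0,0],[30,0,0,0,0,0,0],[15,0,0,0,0,0,0],[0,0,0,0,0,0,0]]]'
python3 d.py 503,-36,125,67
```

```text
time: 21.98
tool_pos: [494.4, -56.5, 140.6]
orientation: [0.836, 0.548, 0.001, 0.001]
contact_force: [0.5, -0.6, -0.5]
grip_width: 22.2
t 21.98 pos [494.4 -56.5 140.6] shift [22.3 -0.4 15.6] rot [ 0.21 -0.06 -0.53] F [ 0.5 -0.6 -0.5] w 22.2
```

```bash
python3 -m jog '[[[10,0,0,0.2,0,-0.4,0],[11,0,0,0,0,0,0],[0,0,10,0,0,0,0],[0,0,5,0,0,0,0],[0,0,0,0,0,0,0],[0,0,0,0,0,0,0]]]'
python3 d.py 503,-36,110,67
python3 - <<'E'
from h import *
f=grab('side');u,v=proj(f,[503,-36,100]);print(u,v);save(f,'e.png',(int(u)-50,int(v)-50,int(u)+50,int(v)+50),6)
E
```

```text
time: 22.48
tool_pos: [501.2, -37.9, 121.1]
orientation: [0.835, 0.55, -0.002, -0.001]
contact_force: [1.2, -1.1, -0.9]
grip_width: 22.4
t 22.48 pos [501.2 -37.9 121.1] shift [ 2.4  0.9 11.1] rot [-0.27  0.12 -0.21] F [ 1.2 -1.1 -0.9] w 22.4
369.81159758195366 262.48642447343343
```

View pics/e.png

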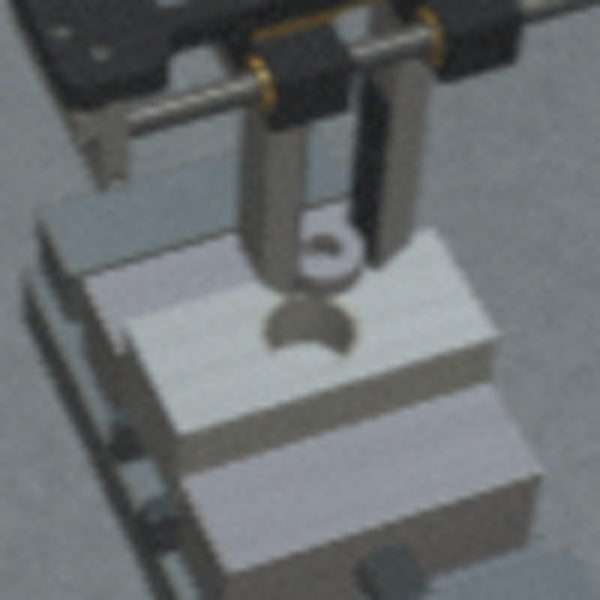

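The ring is held flat above the bore: ring-top centre at crop px (322,245), bore mouth centre at (310,328). Ray-cast both in this view for the offset.

```bash
python3 - <<'E'
from m import *
np.set_printoptions(suppress=True,precision=2)
f=grab('side');t=manip.get_state()['tool_pos'];a=np.radians(67);E=np.array([[np.cos(a),np.sin(a)],[np.sin(a),-np.cos(a)]]).T
r=ray(f,319+322/6,212+245/6,t[2]+6.4)[:2];b=ray(f,319+310.5/6,212+328/6,89.7)[:2]
print(t,'ring',r,'bore',b,'tool shift bore-ring',(b-r)@E,'bore-tcp',(b-t[:2])@E,'ring-tcp',(r-t[:2])@E)
# ring hole/outline: bright pixels near
g=cv2.cvtColor(f['color'],cv2.COLOR_RGB2GRAY); np.set_printoptions(linewidth=200)
print(g[246:262,364:384])
print(g[258:276,360:382])
E
```

```text
[501.41 -37.85 121.51] ring [499.85 -37.51] bore [500.65 -36.72] tool shift bore-ring [1.04 0.43] bore-tcp [ 0.75 -1.14] ring-tcp [-0.29 -1.57]
[[ 91  88  89  88  86  82  85  99 105 128 142 142 128  94  46  38  41  38  58  79]
 [ 92  88  87  85  84  93 126 145 143 146 149 147 130  87  50  34  40  40  67  83]
 [ 89  89  90  89  83 106 134 146 147 146 147 145 127  86  43  37  38  41  71  86]
 [ 90  88  91  91  89 120 142 146 148 149 147 149 129  94  53  40  37  46  71  85]
 [ 89  90  89  89  87 121 147 146 140 141 147 149 146 128  89  48  42  43  71  86]
 [ 91  87  87  89  87 120 135 116 101  99 116 136 147 145 121  74  45  54  71  85]
 [ 90  91  86  91  89 118 113  90  85  81  86 105 135 146 141 104  54  50  80  87]
 [ 88  89  89  90  88 104  99  88  83  80  81  92 127 146 145 111  59  50  77  90]
 [ 87  92  90  87  85 118 128 121 123 117  98 109 136 149 145 113  62  57  79  86]
 [ 89  91  87  90  88 124 145 147 147 151 138 142 146 147 135 105  63  59  81 100]
 [ 91  93  92  91 100 129 146 149 151 149 148 148 148 144 121 120 106  87 109 145]
 [ 90  92  91  88  89 115 139 147 147 148 1
[... 1311 characters left out ...]
6 101  99 101 100  97  96  85  83  80  80  94 138 171 181 177]
 [174 175 168 139 108 105 118 137 143 148 151 148 131 109  91  85  87 112 154 173 178 179]
 [171 171 169 156 141 153 164 170 174 176 173 174 173 161 134 104 100 139 169 176 177 172]
 [170 169 172 172 169 171 176 176 177 177 177 175 176 179 171 153 146 159 171 173 172 174]
 [175 173 174 174 176 175 172 171 176 177 175 174 175 173 169 163 165 170 172 172 174 176]
 [175 174 176 176 175 175 172 173 174 171 170 171 170 166 170 171 173 174 173 170 172 172]
 [178 174 174 173 175 175 173 172 173 173 173 174 172 173 172 174 171 170 169 168 153 138]
 [172 175 171 173 173 175 173 171 171 171 173 172 171 173 170 168 160 145 128 119 107 102]]
```

```bash
python3 -m jog '[[[1,0.5,5,-0.2,0.1,-0.2,0],[0,0,7,0,0,0,0],[0,0,5,0,0,0,0],[0,0,0,0,0,0,0],[0,0,0,0,0,0,0]]]'
python3 d.py 502.4,-36.8,95,67
```

```text
time: 23.0
tool_pos: [502.4, -38.5, 103.3]
orientation: [0.835, 0.551, 0.0, 0.0]
contact_force: [0.4, 0.3, 0.3]
grip_width: 22.2
t 23.0 pos [502.4 -38.5 103.3] shift [ 1.6 -0.7  8.3] rot [ 0.07 -0.01 -0.13] F [0.4 0.3 0.3] w 22.2
```

```bash
python3 -m jog '[[[1.6,-0.7,3,0,0,-0.1,0],[0,0,3,0,0,0,0],[0,0,1,0,0,0,0],[0,0,0,0,0,0,0]]]'
python3 d.py 502.4,-36.8,95,67
```

```text
time: 23.33
tool_pos: [502.5, -36.5, 95.7]
orientation: [0.834, 0.552, 0.0, 0.001]
contact_force: [0.0, -0.2, -0.9]
grip_width: 22.4
t 23.33 pos [502.5 -36.5  95.7] shift [-0.3  0.1  0.7] rot [ 0.08 -0.01 -0.02] F [ 0.  -0.2 -0.9] w 22.4
```

```bash
python3 -m jog '[[[0,0,1,0,0,0,0],[0,0,1,0,0,0,0]]]'
python3 -m jog '[[[0,0,1,0,0,0,0]]]'
python3 -m jog '[[[0,0,1,0,0,0,0]]]'; python3 -m jog '[[[0,0,0.5,0,0,0,0]]]'
```

```text
time: 23.5
tool_pos: [502.7, -36.5, 93.8]
orientation: [0.834, 0.552, 0.001, 0.001]
contact_force: [0.5, -1.0, -0.0]
grip_width: 22.7
time: 23.58
tool_pos: [502.8, -36.5, 92.9]
orientation: [0.834, 0.552, 0.001, 0.001]
contact_force: [0.1, -0.5, -0.2]
grip_width: 22.2
time: 23.67
tool_pos: [502.9, -36.5, 91.9]
orientation: [0.834, 0.552, 0.001, 0.001]
contact_force: [-0.5, -0.2, -0.4]
grip_width: 22.4
time: 23.75
tool_pos: [502.9, -36.4, 91.3]
orientation: [0.834, 0.552, 0.001, 0.001]
contact_force: [-0.3, -0.6, -0.2]
grip_width: 22.3
```

No contact force and the ring bottom is below the mouth; release.

```bash
python3 -m jog '[[[0,0,0,0,0,0,50],[0,0,0,0,0,0,50],[0,0,0,0,0,0,50],[0,0,0,0,0,0,50],[0,0,0,0,0,0,50],[0,0,-10,0,0,0,50],[0,0,-25,0,0,0,50],[0,0,-30,0,0,0,50]]]'
python3 d.py 431,-329,140,67
python3 -m jog '[[[-15,0,-10,0,0,0,50],[-30,5,0,0,0,0,50],[-36,7,0,0,0,0,50],[-36,7,0,0,0,0,50],[-36,7,0,0,0,0,50],[-36,7,0,0,0,0,50],[-36,6,0,0,0,0,50],[-36,6,0,0,0,0,50]]]'
python3 d.py 431,-330,100,67
python3 blk.py
```

```text
time: 24.42
tool_pos: [498.1, -35.7, 151.7]
orientation: [0.834, 0.552, -0.005, -0.004]
contact_force: [1.4, 0.7, -0.7]
grip_width: 47.0
t 24.42 pos [498.1 -35.7 151.7] shift [-296.2   53.    11.9] rot [-0.73  0.17 -0.01] F [ 1.4  0.7 -0.7] w 47.0
time: 25.08
tool_pos: [444.7, -298.8, 181.0]
orientation: [0.829, 0.558, 0.005, 0.006]
contact_force: [-0.3, 0.4, 1.2]
grip_width: 47.2
t 25.08 pos [ 444.7 -298.8  181. ] shift [-34.2  -2.2  80.9] rot [ 0.87 -0.1   0.9 ] F [-0.3  0.4  1.2] w 47.2
top slope y,x,z [-0.0023  0.0032 89.7361] 737 rect ((503.5075378417969, -36.279239654541016), (99.98589324951172, 44.00012969970703), 67.0522689819336)
bore [(343, 277)]
side slope y,x,z [-0.0023 -0.0047 89.8919] 652 rect ((501.4774169921875, -35.20740509033203), (101.14524841308594, 46.83810043334961), 67.39677429199219)
bore [(369, 266)]
```

View pics/bore_side.png

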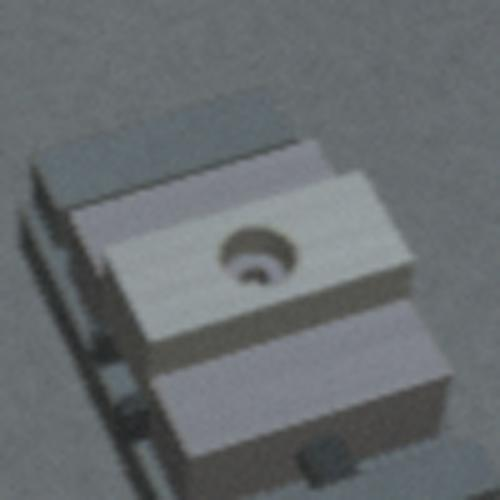

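Ring_1 lies flat at the bore floor (crop px (258,262), hole seen at (256,275)). Same for ring_2 at about (430.5,−330).

```bash
python3 -m jog '[[[-10,-1,10,0.8,-0.1,0.9,50],[-15,-1,15,0,0,0,50],[-6,0,20,0,0,0,50],[0,0,25,0,0,0,50],[0,0,20,0,0,0,50],[0,0,10,0,0,0,50],[0,0,0,0,0,0,50],[0,0,0,0,0,0,50]]]'
python3 d.py 430.5,-330,20,67
```

```text
time: 25.85
tool_pos: [430.7, -329.7, 78.2]
orientation: [0.836, 0.549, -0.001, 0.001]
contact_force: [0.3, 0.1, 0.1]
grip_width: 47.4
t 25.85 pos [ 430.7 -329.7   78.2] shift [-0.2 -0.1 58.2] rot [ 0.05  0.18 -0.43] F [0.3 0.1 0.1] w 47.4
```

```bash
python3 -m jog '[[[0,0,12,0,0.2,-0.4,50],[0,0,15,0,0,0,50],[0,0,15,0,0,0,50],[0,0,5,0,0,0,50],[0,0,0,0,0,0,50],[0,0,0,0,0,0,50]]]'
python3 d.py 430.5,-330,20,67
```

```text
time: 26.35
tool_pos: [435.3, -331.1, 34.6]
orientation: [0.833, 0.554, 0.002, 0.006]
contact_force: [-0.3, 0.0, -0.3]
grip_width: 47.1
t 26.35 pos [ 435.3 -331.1   34.6] shift [-0.7 -5.  14.5] rot [0.67 0.17 0.26] F [-0.3  0.  -0.3] w 47.1
```

```bash
python3 -m jog '[[[-0.7,-5,4,0.7,0.2,0.2,50],[0,0,6,0,0,0,50],[0,0,3,0,0,0,50],[0,0,0,0,0,0,50],[0,0,0,0,0,0,50]]]'
python3 d.py 430.5,-330,8,67
python3 - <<'E'
from m import *
f=grab('side');u,v=proj(f,[430.5,-330,14]);print(u,v);save(f,'r2.png',(int(u)-40,int(v)-40,int(u)+40,int(v)+40),6)
E
```

```text
time: 26.77
tool_pos: [431.8, -331.5, 23.8]
orientation: [0.834, 0.552, 0.001, 0.002]
contact_force: [0.0, -0.0, -0.4]
grip_width: 47.3
t 26.77 pos [ 431.8 -331.5   23.8] shift [ 0.9 -1.8 15.8] rot [0.24 0.08 0.06] F [ 0.  -0.  -0.4] w 47.3
491.9166222764565 230.65753111850208
```

View pics/r2.png

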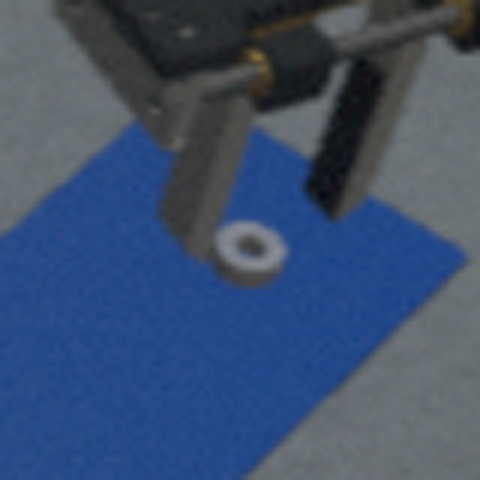

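Ring_2 is at crop px (250,246), as predicted, between the fingers' projected descent. Correct, lower, grip.

```bash
python3 -m jog '[[[0.9,-2,4,0.2,0.1,0,50],[0,0,5,0,0,0,50],[0,0,4,0,0,0,50],[0,0,2,0,0,0,50],[0,0,0,0,0,0,50],[0,0,0,0,0,0,50]]]'
python3 d.py 430.5,-330,8,67
```

```text
time: 27.32
tool_pos: [430.2, -329.7, 7.3]
orientation: [0.834, 0.552, 0.0, 0.0]
contact_force: [0.0, -0.2, 1.3]
grip_width: 46.8
t 27.32 pos [ 430.2 -329.7    7.3] shift [-0.2  0.4 -0.7] rot [ 0.02 -0.03  0.06] F [ 0.  -0.2  1.3] w 46.8
```

```bash
python3 -m jog '[[[0,0,-0.3,0,0,0,0],[0,0,0,0,0,0,0],[0,0,0,0,0,0,0],[0,0,0,0,0,0,0],[0,0,0,0,0,0,0],[0,0,0,0,0,0,0],[0,0,0,0,0,0,0],[0,0,0,0,0,0,0]]]'
python3 d.py 430.5,-330,8,67
python3 -m jog '[[[0,0,-10,0,0,0,0],[0,0,-20,0,0,0,0],[0,0,-30,0,0,0,0],[0,0,-35,0,0,0,0],[0,0,-30,0,0,0,0],[0,0,-10,0,0,0,0],[0,0,0,0,0,0,0]]]'
python3 d.py 502.6,-36.6,140,67
```

```text
time: 27.98
tool_pos: [430.4, -329.9, 8.0]
orientation: [0.834, 0.552, 0.0, 0.0]
contact_force: [0.3, -0.0, 0.7]
grip_width: 22.5
t 27.98 pos [ 430.4 -329.9    8. ] shift [-0.   0.1  0. ] rot [ 0.06 -0.01  0.06] F [ 0.3 -0.   0.7] w 22.5
time: 28.57
tool_pos: [428.7, -328.4, 149.3]
orientation: [0.834, 0.552, -0.0, -0.002]
contact_force: [-0.2, 0.2, -1.6]
grip_width: 22.1
t 28.57 pos [ 428.7 -328.4  149.3] shift [297.5 -45.6  10.2] rot [-0.25 -0.13  0.06] F [-0.2  0.2 -1.6] w 22.1
```

```bash
python3 -m jog '[[[20,-3,-5,-0.2,-0.1,0,0],[38,-6,0,0,0,0,0],[39,-6,0,0,0,0,0],[39,-6,0,0,0,0,0],[39,-6,0,0,0,0,0],[38,-6,0,0,0,0,0],[30,-5,0,0,0,0,0],[15,-2,0,0,0,0,0]]]'
python3 -m jog '[[[0,0,0,0,0,0,0],[0,0,0,0,0,0,0]]]'
python3 d.py 502.2,-36.3,125,67
```

```text
time: 29.23
tool_pos: [490.3, -68.5, 143.0]
orientation: [0.837, 0.547, -0.004, -0.005]
contact_force: [-0.0, -0.8, -0.8]
grip_width: 22.3
time: 29.4
tool_pos: [489.0, -64.3, 139.3]
orientation: [0.835, 0.55, -0.006, -0.007]
contact_force: [0.2, -0.4, -0.6]
grip_width: 22.0
t 29.4 pos [489.  -64.3 139.3] shift [31.   1.3 14.3] rot [-1.07  0.1  -0.22] F [ 0.2 -0.4 -0.6] w 22.0
```

```bash
python3 -m jog '[[[10,1,0,-1,0,-0.2,0],[12,0,0,0,0,0,0],[7,0,4,0,0,0,0],[0,0,8,0,0,0,0],[0,0,4,0,0,0,0],[0,0,0,0,0,0,0],[0,0,0,0,0,0,0]]]'
python3 d.py 502.2,-36.3,97,67
```

```text
time: 29.98
tool_pos: [500.5, -39.7, 118.0]
orientation: [0.836, 0.549, -0.003, -0.001]
contact_force: [0.6, 0.0, -0.9]
grip_width: 22.3
t 29.98 pos [500.5 -39.7 118. ] shift [ 3.9  0.3 21. ] rot [-0.26  0.26 -0.36] F [ 0.6  0.  -0.9] w 22.3
```

```bash
python3 -m jog '[[[3.8,0.3,5,-0.2,0.2,-0.3,0],[0,0,6,0,0,0,0],[0,0,5,0,0,0,0],[0,0,0,0,0,0,0],[0,0,0,0,0,0,0]]]'
python3 d.py 502.2,-36.3,95,67
```

```text
time: 30.4
tool_pos: [502.2, -37.2, 100.2]
orientation: [0.835, 0.551, -0.001, 0.0]
contact_force: [-0.2, -0.2, -0.3]
grip_width: 22.3
t 30.4 pos [502.2 -37.2 100.2] shift [ 0.9 -0.4  5.2] rot [-0.03  0.06 -0.15] F [-0.2 -0.2 -0.3] w 22.3
```

```bash
python3 -m jog '[[[0.9,-0.4,2,0,0,0,0],[0,0,2,0,0,0,0],[0,0,1,0,0,0,0]]]'
python3 d.py 502.2,-36.3,93.5,67
python3 -m jog '[[[0,0,1,0,0,0,0]]]'
python3 -m jog '[[[0,0,1,0,0,0,0]]]'
python3 -m jog '[[[0,0,1,0,0,0,0]]]'
python3 d.py 502.2,-36.3,91.3,67
```

```text
time: 30.65
tool_pos: [502.5, -36.3, 95.1]
orientation: [0.835, 0.551, -0.0, 0.0]
contact_force: [-0.2, 0.5, -0.3]
grip_width: 22.3
t 30.65 pos [502.5 -36.3  95.1] shift [-0.1 -0.2  1.6] rot [ 0.01  0.05 -0.16] F [-0.2  0.5 -0.3] w 22.3
time: 30.73
tool_pos: [502.5, -36.3, 94.1]
orientation: [0.835, 0.551, -0.0, 0.0]
contact_force: [-0.5, 1.0, -0.6]
grip_width: 22.2
time: 30.82
tool_pos: [502.6, -36.3, 93.2]
orientation: [0.835, 0.551, -0.0, 0.0]
contact_force: [0.6, -0.9, -0.3]
grip_width: 21.9
time: 30.9
tool_pos: [502.7, -36.3, 92.2]
orientation: [0.835, 0.551, -0.0, 0.001]
contact_force: [0.1, -1.1, -0.5]
grip_width: 22.3
t 30.9 pos [502.7 -36.3  92.2] shift [-0.2 -0.5  0.9] rot [ 0.05  0.04 -0.16] F [ 0.1 -1.1 -0.5] w 22.3
```

```bash
python3 -m jog '[[[0,-0.3,1,0,0,0,0],[0,0,0,0,0,0,0]]]'
python3 -m jog '[[[0,0,0,0,0,0,50],[0,0,0,0,0,0,50],[0,0,0,0,0,0,50],[0,0,0,0,0,0,50],[0,0,0,0,0,0,50],[0,0,-10,0,0,0,50],[0,0,-25,0,0,0,50],[0,0,-30,0,0,0,50]]]'
python3 -m jog '[[[-15,-5,-10,0,0,0,50],[-30,-10,0,0,0,0,50],[-36,-12,0,0,0,0,50],[-36,-12,0,0,0,0,50],[-36,-10,0,0,0,0,50],[-20,-6,0,0,0,0,50],[0,0,0,0,0,0,50],[0,0,0,0,0,0,50]]]'
python3 blk.py
python3 - <<'E'
from m import *
np.set_printoptions(suppress=True,precision=1)
f=grab('top');W=cloud(f);d=W[...,:2]-[503.5,-36];k=np.hypot(d[...,0],d[...,1])<10
print('z in bore (top)',np.nanpercentile(W[...,2][k],[5,25,50,75,95]))
a=cv2.resize(f['color'][250:310,310:380],None,fx=5,fy=5,interpolation=2)
v=grab('side');b=cv2.resize(v['color'][236:296,334:404],None,fx=5,fy=5,interpolation=2)
c=cv2.resize(v['color'][370:480,200:310],(300,300),interpolation=2)
cv2.imwrite('pics/fin.png',cv2.resize(np.hstack([a,b,c])[...,::-1],None,fx=.8,fy=.8))
E
```

```text
time: 31.07
tool_pos: [502.3, -36.2, 90.9]
orientation: [0.835, 0.551, -0.0, 0.001]
contact_force: [0.5, 0.7, 0.1]
grip_width: 22.4
time: 31.73
tool_pos: [497.9, -35.3, 151.7]
orientation: [0.835, 0.551, -0.005, -0.005]
contact_force: [-0.4, -0.2, 0.1]
grip_width: 47.3
time: 32.4
tool_pos: [381.8, -179.0, 179.4]
orientation: [0.833, 0.553, 0.002, 0.006]
contact_force: [0.9, -0.3, -0.4]
grip_width: 47.1
top slope y,x,z [-0.001  -0.0009 89.7929] 739 rect ((503.6065979003906, -36.19520568847656), (99.93160247802734, 44.17573928833008), 67.06986236572266)
bore [(343, 277)]
side slope y,x,z [ 0.0044 -0.0039 89.8779] 663 rect ((501.30108642578125, -35.36363220214844), (100.57762145996094, 47.87555694580078), 66.89177703857422)
bore [(369, 266)]
z in bore (top) [64.  81.  84.3 85.8 87. ]
```

View pics/fin.png

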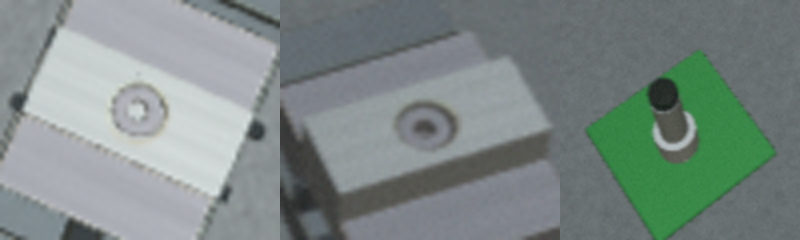

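The final views show the two rings as one flat column in the bore: ring-top centre at px (138,110), bore floor visible through the aligned holes, ring top about 85–86 mm. Both parallels' ends stick out evenly, and the tamper stands upright on the pad (px (677,140)). Handing in.

```bash
python3 -c "
from rig import manip;print(manip.get_state()['qd'].round(4));print(manip.hand_in())"
```

```text
[ 0.0082  0.0047  0.0061 -0.0027 -0.0015 -0.0017]
the job is handed in; nothing more can be done
None
```

I picked up the tamper and pressed the block down at end_b (the high end), then end_a, then end_b again. The presses peaked at 26–33 N. I stood the tamper back near the middle of its pad, dropped both rings into the bore, and handed in at about 33 s.

**Last checks:**
- **Block:** both ends stopped hard at the same height. By depth camera the top is at 89.8 to 89.9 mm, and the slope is 0.001 in the top view and 0.004 in the side view.
- **Rings:** they lie flat and stacked, with their holes aligned. The upper face reads about 85–86 mm against the 86 mm expected.
- **Tamper:** it looks upright on the pad. I released it about 3 mm from the measured pad centre.
- **Parallels:** their ends stick out evenly past the block in the top view.

**Not checked or did not agree:**
- I could not measure the force of the block on the parallels. I infer it from the hard stop.
- The gripper read about 22.3 mm on the 24 mm rings; I did not find out why. The first grip was shallow, so I regripped deeper. Both rings then went in without contact force.
- The two cameras differ by about 2 mm in horizontal position.
- I never went near the beaker, spare parallel or brass ring. I did not measure their positions at the end.

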